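Log a bead batch with the code reader

TASK

Log the board of raw round beads for the kiln: press the terminal's yellow key all the way to open an entry, then take the code reader from its dock, aim its window squarely at the middle of the code on that board's tag from about 10 cm, and hold it steady there for two seconds. Lay the reader back in its dock the way it lay, fully seated, let go of it, and then press the green key all the way and release it to store the entry. Keep off the red key (it deletes the entry), do not touch the boards with the reader, and leave the boards and the other things on the table where they are.

Things in the scene. Friction and masses are not known exactly. Their poses are not given: they have to be found in the camera images.
- reader: hand-held code reader, loose, 0.16 kg: an off-white bar body 130 long (x -75 to +55), 34 wide (y), 28 high, rounded edges, with a black head 46 wide and about 37 high at the +x end (x 53 to 108, nose reaching 5 below the underside). Origin on the underside below the grip, x toward the head, z up. Rubber grip band between two orange rings at x -27 to +17; orange button on top (does not move)
- reader_grip (a point): where to grip the reader: on its axis, 14 above the underside, x = -5; grip across y (34 wide)
- reader_window (a point): centre of the dark red reading window in the reader's nose, at (95.5, 0, 6.5) in the reader's frame; z points out of the window along the line of sight, which looks 45 degrees forward and down of the reader's x axis (direction (0.707, 0, -0.707) in the reader's frame); y is the reader's y. The reader reads by itself, nothing has to be squeezed
- dock: fixed black charging dock, base 222 x 84 x 12 high, origin under the reader's, x toward the reader's head. Two U-shaped saddles (x -60 to -38 and 28 to 50) carry the reader; their cheeks flare out above 10 over the seat and end 21 over it; 2.7 clearance each side. End posts leave about 5 of play along x. Between the saddles is room for fingers, floor at z = 14
- dock_seat (a point): where the reader's origin lies when it is seated: 34 above the dock's underside; axes as the dock's
- terminal: fixed grey terminal, 150 (x) x 190 (y), key deck at z = 32, a sloping display on its far (+x) half rising to about 66; origin at the centre of its underside. Three rectangular keys 26 x 30, 50 apart in a row along y at x = -36: yellow at y = +50, green in the middle, red at y = -50; their tops stand at z = 43
- key_yellow_top (a point): centre of the yellow key's top face; pressed down along z, fully down 5 lower
- key_green_top (a point): centre of the green key's top face; pressed down along z, fully down 5 lower
- key_red_top (a point): centre of the red key's top face (delete key, not to be pressed)
- key_yellow (a joint): yellow key's travel: 0 up, 0.005 m fully down; springs back, about 5 N fully down
- key_green (a joint): green key's travel: 0 up, 0.005 m fully down; springs back, about 5 N fully down
- key_red (a joint): red key's travel: 0 up, 0.005 m fully down
- bead_board: loose wooden ware board 170 (x) x 200 (y) x 14 thick, about 1 kg, with a heap of dark round beads (110 x 132, up to 87 above the table) fixed on it and a bent-steel tag holder at its front (-x) edge; origin at the centre of its underside
- bead_board_code (a point): middle of the printed bar code (about 40 x 26) on the bead board's tag, at (-58.4, 0, 36.4) in the board's frame; the tag (72 x 48) leans back 45 degrees, z is its outward normal (-0.707, 0, 0.707 in the board's frame), y is the board's y
- cup_board: another such loose ware board with the same kind of tag, carrying two orange-buff bisque cups (up to 80 above the table); not to be logged; origin at the centre of its underside
- clay_lump: bystander: dark lump of clay, 35 x 41 x 26, origin at its underside
- spool: bystander: wooden thread spool with dark thread, 29 x 36 x 29, origin at its underside

How it is judged:
By the outcome, as a careful person would: the job done as asked, in the order asked, and still so for the second after the job is handed in, with the robot touching nothing.
It also fails if it takes over 72 s, if anything falls off the work surface, if the arm or the gripper's body presses on something with over 40 N, if the wrist force passes 120 N, or if a joint passes its speed limit or range.

ROBOT

A 6-joint arm with a two-finger parallel gripper is mounted at the origin on a cart in front of the work surface, level with it; the furniture and walls round the work are solid. World frame = base frame: x ahead of the robot, y to its left, z up, the work surface at z = 0. Lengths are in m, angles in degrees, forces in N, time in s.
With the tool pointing down it reaches from about 0.325 to 0.85 m from the base axis. Payload 15.5 kg.
Tool frame: the origin (TCP) lies midway between the tips of the shut fingers; the grasp point (between the pads) lies 19 mm behind it; y points along the fingers, x is the direction in which the jaws open and shut, and the axes are right-handed (so a half turn about y gives the same grasp; the last joint's range is limited). The gripper opens to 91 mm and grips with 3 to 60 N. Pads are 32 mm wide; open, the fingers measure 118 mm over their backs; the gripper's body (76 mm by 178 mm) begins 60 mm behind the grasp point.
Start: joints at [-82.248, 28.281, 77.091, -0, 74.628, -5.472], TCP at [0.143, -0.608, 0.214] pointing down, gripper open.
Joint ranges: [-166.48, 166.48], [-47.26, 123.95], [12.59, 153.08], [-70.14, 250.14], [6.76, 159.57], [-176.63, 176.63]. Speed limits (degrees/s): [108.29, 108.29, 147.25, 172.46, 172.46, 172.46].

INTERFACE

Orientations are given as a 3x3 rotation matrix whose columns are the frame's x, y, z axes.
In Python, from bench import ctrl gives the robot as it stands. The module is installed in compiled form; this text tells all that it offers. Calls block until the motion is done:
- ctrl.goto(position, orientation): joint-space move of the TCP to a pose.
- ctrl.move_l(position, vel=0.15, ori=None, contact_N=None): straight line of the TCP; ori=None keeps the orientation; vel is the mean speed in m/s. With contact_N (N) it stops when the force on the tool has changed by that much, and returns True; else False.
- ctrl.movej(angles): joint-space move.
- ctrl.command_gripper(opening): opening from 0.0 (shut) to 1.0 (fully open); the grip force is fixed at half the most; returns when the fingers have stopped.
- ctrl.sleep(seconds).
- ctrl.ik(position, orientation): joint angles nearest the present ones, or None.
- ctrl.read_camera(name): name is "side" or "top"; returns the picture (400x640x3 uint8, blue, green, red); there is no depth.
- ctrl.camera_params(name): a dict with "fx", "fy", "cx", "cy" (pixels), "pose" (4x4, takes a point from camera to world coordinates). Camera axes: x right, y up, looking along -z (the intrinsics and any distortion apply to the point x, -y, -z); pixel columns grow to the right and rows downward; lengths in m; the calibration is good to about 2 mm. A picture is of the moment at which its call begins. camera_params takes no time and is no camera call.
A pose or a line that the arm cannot do raises ctrl.MotionError and nothing moves.
- ctrl.sign_off(): hands the job in, once; it reports no verdict.
Readings, each from a call of its own:
- ctrl.current_t(): time.
- ctrl.current_q(): joint angles.
- ctrl.current_dq(): joint speeds.
- ctrl.current_effort(): joint torques, N m.
- ctrl.current_tool_pos(): TCP position.
- ctrl.current_eef_rot(): TCP orientation.
- ctrl.current_contact_force(): force on the tool from outside, world axes, zero at the start.
- ctrl.current_wrist_torque(): the same for the moment, N m.
- ctrl.current_grip_width(): opening from 0.0 (shut) to 1.0 (fully open).
Only numpy, scipy, OpenCV 4.12 (cv2) and the standard library are available. Lean on these libraries where they do the work, as an engineer would, in place of code of your own. Each camera call takes 0.05 s, during which the arm holds its last target.

## Working session

There is one attempt and no reset: what is moved stays moved. The work goes in short steps, each a Python script; the robot and the scene stay as the last script left them, time stands still between calls to the robot, and variables do not carry over. Pictures are saved under pics/ and viewed, and the job is handed in when it is done.

```bash
mkdir -p pics && python3 - <<'E'
from bench import ctrl
import cv2, numpy as np
np.set_printoptions(precision=4,suppress=True)
for n in ("side","top"):
    im=ctrl.read_camera(n); cv2.imwrite(f"pics/{n}0.png",im)
    p=ctrl.camera_params(n); print(n,p)
print(ctrl.current_t(), ctrl.current_eef_rot(), ctrl.current_grip_width())
E
```

```text
side {'fx': 383.9828891201804, 'fy': 383.9828891201804, 'cx': 329.28838156111806, 'cy': 203.55547642931498, 'pose': array([[-0.9212,  0.1912, -0.3389,  0.1021],
       [-0.389 , -0.4717,  0.7914,  1.058 ],
       [-0.0086,  0.8608,  0.5089,  0.7261],
       [ 0.    ,  0.    ,  0.    ,  1.    ]])}
top {'fx': 363.3951820170572, 'fy': 363.3951820170572, 'cx': 317.8383964231864, 'cy': 203.69704865668106, 'pose': array([[-0.0029,  0.9982, -0.0593,  0.4911],
       [-1.    , -0.0024,  0.0086,  0.0181],
       [ 0.0084,  0.0593,  0.9982,  1.0958],
       [ 0.    ,  0.    ,  0.    ,  1.    ]])}
0.1 [[ 0.2287 -0.0002  0.9735]
 [-0.9735  0.0011  0.2287]
 [-0.0011 -1.      0.0001]] 1.0006816345805591
```

View pics/side0.png

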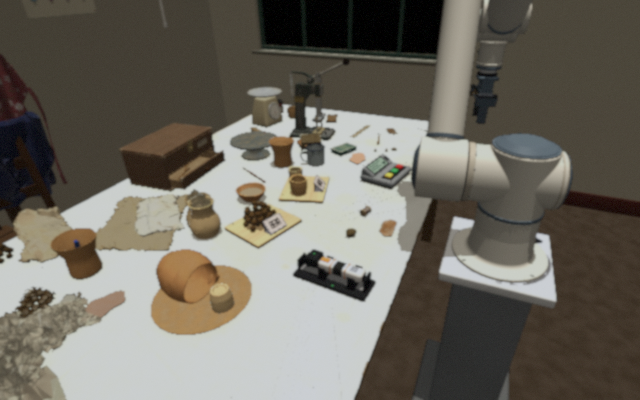

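View pics/top0.png

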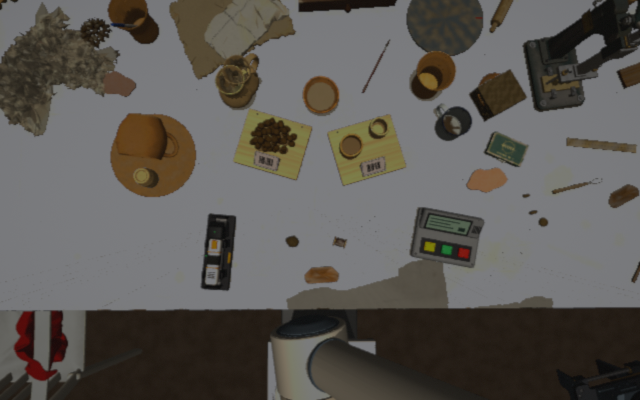

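```bash
python3 - <<'E'
import cv2, numpy as np
t=cv2.imread("pics/top0.png"); s=cv2.imread("pics/side0.png")
def crop(im,x0,y0,w,h,k,name):
    c=im[y0:y0+h,x0:x0+w]; c=cv2.resize(c,None,fx=k,fy=k,interpolation=cv2.INTER_CUBIC)
    c=np.clip(c.astype(float)*1.3,0,255).astype(np.uint8)
    cv2.imwrite(name,c); 
crop(t,180,200,80,100,6,"pics/c_dock.png")
crop(t,225,100,100,90,6,"pics/c_bead.png")
crop(t,400,195,100,80,6,"pics/c_term.png")
crop(s,285,235,100,70,7,"pics/c_sdock.png")
crop(s,220,140,200,110,4,"pics/c_smid.png")
E
```

```text
(no output)
```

View pics/c_dock.png

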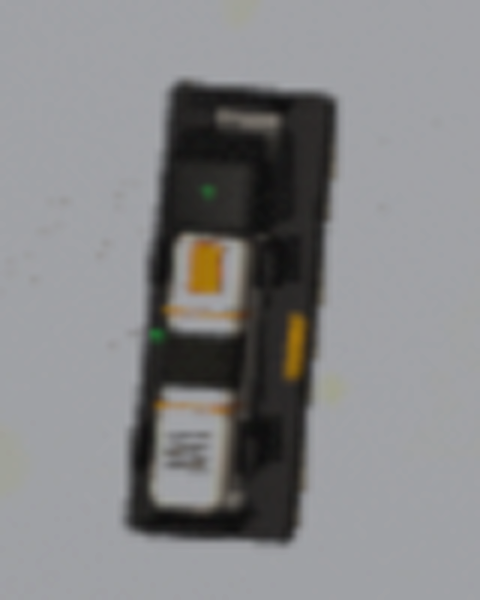

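View pics/c_bead.png

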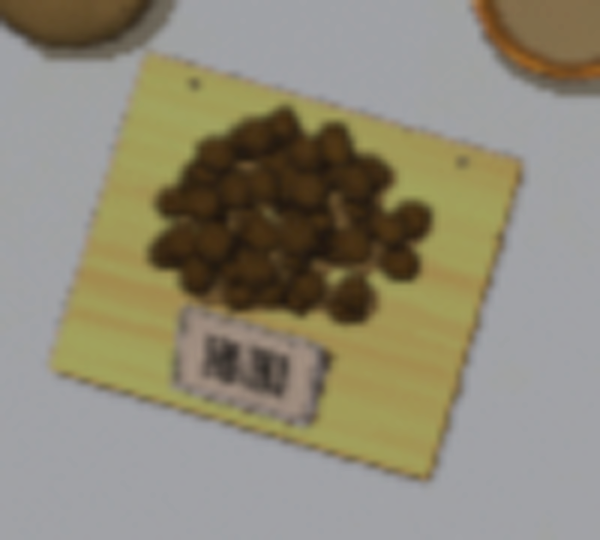

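View pics/c_term.png

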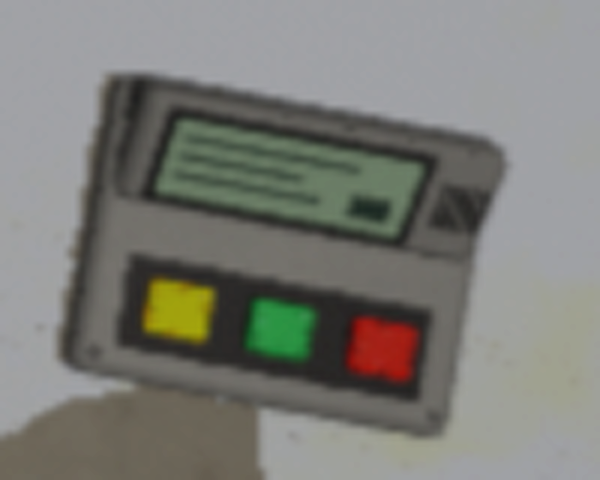

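View pics/c_sdock.png

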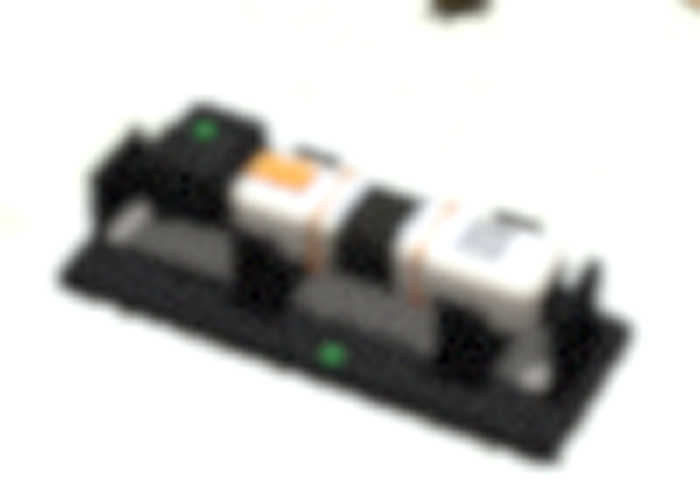

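View pics/c_smid.png

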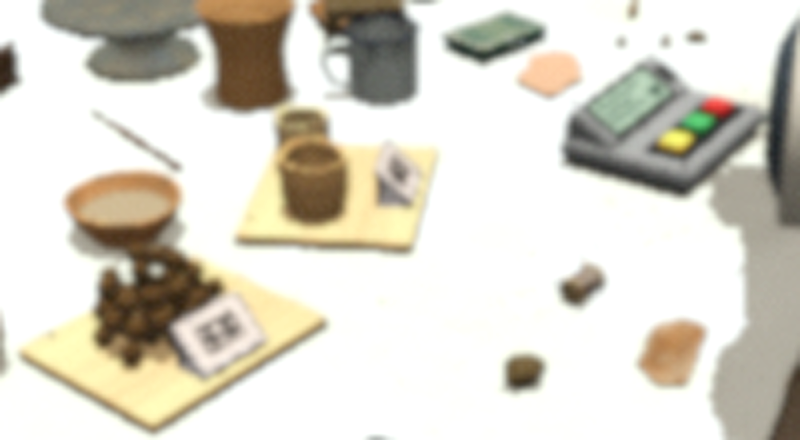

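```bash
cat > h.py <<'E'
import numpy as np, cv2
from scipy.optimize import least_squares
CP={'side':dict(f=383.98289,c=(329.28838,203.55548)),'top':dict(f=363.39518,c=(317.8384,203.69705))}
def load(ctrl):
    for n in CP:
        p=ctrl.camera_params(n); CP[n]['T']=np.array(p['pose']); CP[n]['f']=p['fx']; CP[n]['c']=(p['cx'],p['cy'])
def proj(n,P):
    T=CP[n]['T']; P=np.atleast_2d(P); q=(P-T[:3,3])@T[:3,:3]
    d=-q[:,2]; return np.c_[CP[n]['c'][0]+CP[n]['f']*q[:,0]/d, CP[n]['c'][1]-CP[n]['f']*q[:,1]/d]
def back(n,uv,z):
    T=CP[n]['T']; uv=np.atleast_2d(uv).astype(float)
    d=np.c_[(uv[:,0]-CP[n]['c'][0])/CP[n]['f'],-(uv[:,1]-CP[n]['c'][1])/CP[n]['f'],-np.ones(len(uv))]@T[:3,:3].T
    s=(z-T[2,3])/d[:,2]; return T[:3,3]+d*s[:,None]
def Rz(a): c,s=np.cos(a),np.sin(a); return np.array([[c,-s,0],[s,c,0],[0,0,1]])
def fit(obs,x0):
    # obs: list of (cam, model point, pixel, weight); pose x,y,yaw
    def r(p):
        out=[]
        for cam,m,uv,w in obs:
            out+=list(w*(proj(cam,Rz(p[2])@np.array(m)+[p[0],p[1],0])[0]-uv))
        return out
    s=least_squares(r,x0,loss='soft_l1'); return s.x,np.array(r(s.x)).reshape(-1,2)
def cr(c,off,k): return (np.array(c,float)+.5)/k-.5+np.array(off)
E
python3 - <<'E'
from bench import ctrl
from h import *
np.set_printoptions(precision=4,suppress=True)
load(ctrl)
t=cv2.imread("pics/top0.png"); s=cv2.imread("pics/side0.png")
# keys
def blob(im,roi,h0,h1):
    x,y,w,h=roi; c=cv2.resize(im[y:y+h,x:x+w],None,fx=4,fy=4,interpolation=cv2.INTER_CUBIC)
    hs=cv2.cvtColor(c,cv2.COLOR_BGR2HSV).astype(int)
    m=(hs[...,1]>140)&(hs[...,2]>90)
    m&= ((hs[...,0]>=h0)&(hs[...,0]<=h1)) if h0<h1 else ((hs[...,0]>=h0)|(hs[...,0]<=h1))
    n,l,st,ce=cv2.connectedComponentsWithStats(m.astype(np.uint8)); i=1+np.argmax(st[1:,4])
    return cr(ce[i],(x,y),4), st[i]/4
obs=[]
for cam,im,roi in (('top',t,(400,225,100,45)),('side',s,(370,155,45,30))):
    for nm,h,y in (('y',(20,35),.05),('g',(45,80),0),('r',(172,8),-.05)):
        c,st=blob(im,roi,*h); print(cam,nm,c,st, back(cam,c,.043))
        obs.append((cam,(-.036,y,.043),c,1))
p,r=fit(obs,[.45,-.37,-.2]); print('term both',p,np.degrees(p[2])); print(r)
for cam in ('top','side'):
    p,r=fit([o for o in obs if o[0]==cam],[.45,-.37,-.2]); print(cam,p,np.degrees(p[2]))
# bead board
k=6;off=(225,100)
tb=[(( .085,.1,.014),(148,52)),((.085,-.1,.014),(522,158)),((-.085,-.1,.014),(432,478)),((-.085,.1,.014),(52,372)),((-.0584,0,.0364),(248,366)),((-.0584,0,.0364),(249,367))]
obs=[('top',m,cr(c,off,k),1) for m,c in tb]
ss=[((.085,.1,.014),(20,355)),((-.085,.1,.014),(152,430)),((-.085,-.1,.014),(327,322)),((-.0584,0,.0364),(219,336))]
obs2=[('side',m,cr(c,(220,140),4),1) for m,c in ss]
for o in (obs,obs2,obs+obs2):
    p,r=fit(o,[.65,.12,-.28]); print('bead',p,np.degrees(p[2])); print(r)
# reader/dock
off=(180,200)
td=[((.017,.017,.055),(165,308)),((.017,-.017,.055),(246,317)),((-.027,.017,.055),(157,404)),((-.027,-.017,.055),(233,411)),((-.075,0,.055),(187,512))]
obs=[('top',m,cr(c,off,6),1) for m,c in td]
p,r=fit(obs,[.35,.29,-.1]); print('reader',p,np.degrees(p[2])); print(r)
tc=[(175,85),(335,97),(292,542),(130,530)]
w=back('top',[cr(c,off,6) for c in tc],.012); print('dock corners',w, np.linalg.norm(np.roll(w,-1,0)-w,axis=1), w.mean(0))
e=w[0]-w[3]+w[1]-w[2]; print(np.degrees(np.arctan2(e[1],e[0])))
E
```

```text
top y [429.277 246.211] [ 24.25  17.    11.     9.5  338.75] [[ 0.4298 -0.3126  0.043 ]]
top g [446.3467 249.2736] [ 42.25  20.5    9.5    8.5  262.5 ] [[ 0.4209 -0.3619  0.043 ]]
top r [463.2653 252.6586] [ 58.25  23.25  11.    10.   334.5 ] [[ 0.411  -0.4107  0.043 ]]
side y [389.3409 175.485 ] [15.   17.5   8.5   5.75 89.75] [[ 0.4209 -0.2961  0.043 ]]
side g [394.7695 171.0722] [22.5  15.25  5.25  2.5  27.25] [[ 0.4112 -0.3434  0.043 ]]
side r [398.9974 166.5176] [25.75 10.25  7.25  3.75 71.  ] [[ 0.4059 -0.3924  0.043 ]]
term both [ 0.4547 -0.3675 -0.1769] -10.135579823491573
[[-0.2131  0.6077]
 [-0.2288  0.5481]
 [-0.0903  0.1667]
 [-0.6888 -1.9296]
 [-0.8399 -2.0721]
 [-0.0255 -1.8698]]
top [ 0.4559 -0.3685 -0.19  ] -10.88773143148168
side [ 0.4483 -0.3493 -0.1475] -8.4504954879533
bead [ 0.737   0.1444 -0.2781] -15.932364465225476
[[-0.6033 -0.3341]
 [ 0.6833 -0.15  ]
 [ 0.1983  0.3567]
 [-0.6552 -0.0721]
 [ 0.2373  0.174 ]
 [ 0.0706  0.0074]]
bead [ 0.7306  0.1561 -0.2859] -16.383394715853395
[[-1.5619 -0.5026]
 [-0.0165  0.2385]
 [ 0.6465 -0.5916]
 [ 0.3433  0.4668]]
bead [ 0.7367  0.1456 -0.2792] -15.999037884979904
[[-0.9326 -0.2878]
 [ 0.3334 -0.0303]
 [-0.2189  0.4611]
 [-1.0512 -0.0424]
 [-0.1673  0.245 ]
 [-0.3339  0.0783]
 [-1.1883 -2.4014]
 [ 0.3827 -2.1428]
 [ 0.3662 -2.6438]
 [ 0.3954 -1.6356]]
reader [ 0.3996  0.3066 -0.084 ] -4.815038880784514
[[ 0.7048  0.4934]
 [-0.8513 -0.0379]
 [ 0.498   0.0693]
 [-0.1941 -0.128 ]
 [-0.1866 -0.3627]]
dock corners [[0.5264 0.3335 0.012 ]
 [0.5202 0.2542 0.012 ]
 [0.3022 0.273  0.012 ]
 [0.3084 0.3522 0.012 ]] [0.0795 0.2188 0.0795 0.2188] [0.4143 0.3032 0.012 ]
-4.915090310120771
```

```bash
cat >> h.py <<'E'
def tool(a):
    a=np.radians(a); c,s=np.cos(a),np.sin(a)
    return np.array([[c,0,-s],[s,0,c],[0,-1,0]])
E
python3 - <<'E'
from bench import ctrl
from h import *
np.set_printoptions(precision=4,suppress=True)
load(ctrl)
ctrl.command_gripper(0.0)
O=tool(-10.9)
print(ctrl.ik([.43,-.312,.12],O), ctrl.current_t())
ctrl.goto([.43,-.312,.12],O)
print(ctrl.current_t(),ctrl.current_tool_pos(),ctrl.current_q(),ctrl.current_contact_force())
for n in ("side","top"):
    im=ctrl.read_camera(n); cv2.imwrite(f"pics/{n}1.png",im)
    p=ctrl.current_tool_pos(); uv=proj(n,p)[0]; print(n,uv)
    x0,y0=int(uv[0])-50,int(uv[1])-40
    c=cv2.resize(im[y0:y0+80,x0:x0+100],None,fx=7,fy=7,interpolation=cv2.INTER_CUBIC)
    q=np.round((uv-[x0,y0]+.5)*7-.5).astype(int); cv2.drawMarker(c,tuple(int(v) for v in q),(255,0,255),cv2.MARKER_CROSS,14,1)
    cv2.imwrite(f"pics/c_{n}1.png",c); print(x0,y0)
E
```

```text
[-42.4052  27.5225  96.591   -0.      55.8864 -31.5052] 1.4667
3.025 [ 0.4299 -0.313   0.1202] [-42.4882  27.5216  96.5408  -0.0101  55.8956 -31.4847] [ 0.602  -0.9192  0.6295]
side [389.6783 155.6144]
339 115
top [438.4898 247.8923]
388 207
```

View pics/c_side1.png

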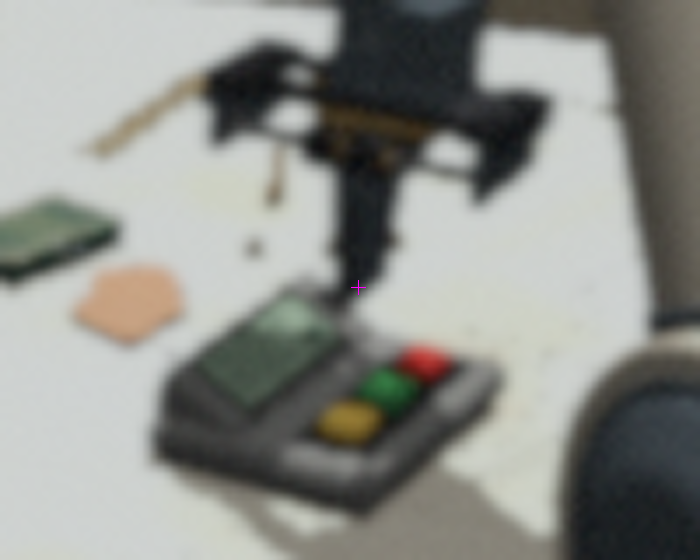

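View pics/c_top1.png

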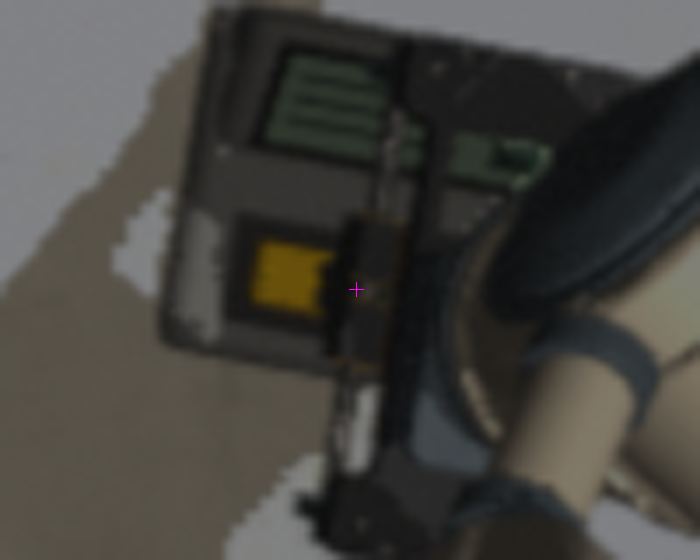

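```bash
cat >> h.py <<'E'
def box(x0,x1,y0,y1,z0,z1):
    V=np.array([(x,y,z) for x in (x0,x1) for y in (y0,y1) for z in (z0,z1)])
    E=[(0,1),(0,2),(0,4),(1,3),(1,5),(2,3),(2,6),(3,7),(4,5),(4,6),(5,7),(6,7)]
    return [(V[a],V[b]) for a,b in E]
def overlay(im,cam,roi,k,segs,pose,name,gain=1.3,base=None):
    x,y,w,h=roi; c=cv2.resize(im[y:y+h,x:x+w],None,fx=k,fy=k,interpolation=cv2.INTER_CUBIC)
    c=np.clip(c.astype(float)*gain,0,255).astype(np.uint8)
    for i,(S,p,col) in enumerate(zip(segs,pose,[(255,0,255),(255,255,0),(0,0,255),(0,255,0)])):
        R=Rz(p[2]); T=np.array([p[0],p[1],p[3] if len(p)>3 else 0])
        for a,b in S:
            q=proj(cam,np.array([R@a+T,R@b+T])); q=(q-[x,y]+.5)*k-.5
            cv2.line(c,tuple(int(v) for v in np.round(q[0])),tuple(int(v) for v in np.round(q[1])),col,1,cv2.LINE_AA)
    cv2.imwrite(name,c)
E
python3 - <<'E'
from bench import ctrl
from h import *
load(ctrl)
t=cv2.imread("pics/top0.png"); s=cv2.imread("pics/side0.png")
keys=sum([box(-.049,-.023,y-.015,y+.015,.032,.043) for y in (.05,0,-.05)],[])+box(-.075,.075,-.095,.095,0,.0)
tp=(.4559,-.3685,-.19)
tag=np.array([(-.0584+u*.707,v,.0364+u*.707) for u,v in((.024,.036),(.024,-.036),(-.024,-.036),(-.024,.036))])
bead=box(-.085,.085,-.1,.1,0,.014)+[(tag[i],tag[(i+1)%4]) for i in range(4)]
bp=(.737,.1444,-.2781)
rd=box(-.075,.055,-.017,.017,0,.028)+box(.053,.108,-.023,.023,-.005,.032)+box(-.027,.017,-.017,.017,0,.028)
rp=(.3996,.3066,-.084,.034)
dk=box(-.0945,.1275,-.042,.042,0,.012)
dp=(.3996,.3066,-.084)
overlay(t,'top',(225,95,105,95),6,[bead],[bp],"pics/o_tb.png")
overlay(s,'side',(210,190,110,65),7,[bead],[bp],"pics/o_sb.png",1.0)
overlay(t,'top',(180,200,80,100),6,[rd,dk],[rp,dp],"pics/o_td.png")
overlay(s,'side',(285,235,100,70),7,[rd,dk],[rp,dp],"pics/o_sd.png",1.0)
overlay(s,'side',(350,145,70,50),9,[keys],[tp],"pics/o_st.png",1.0)
def cat(a,b,n):
    A,B=cv2.imread(a),cv2.imread(b); h=min(A.shape[0],B.shape[0])
    A=cv2.resize(A,(int(A.shape[1]*h/A.shape[0]),h));B=cv2.resize(B,(int(B.shape[1]*h/B.shape[0]),h))
    cv2.imwrite(n,np.hstack([A,B])); print(np.hstack([A,B]).shape)
E
```

```text
(no output)
```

View pics/o_tb.png

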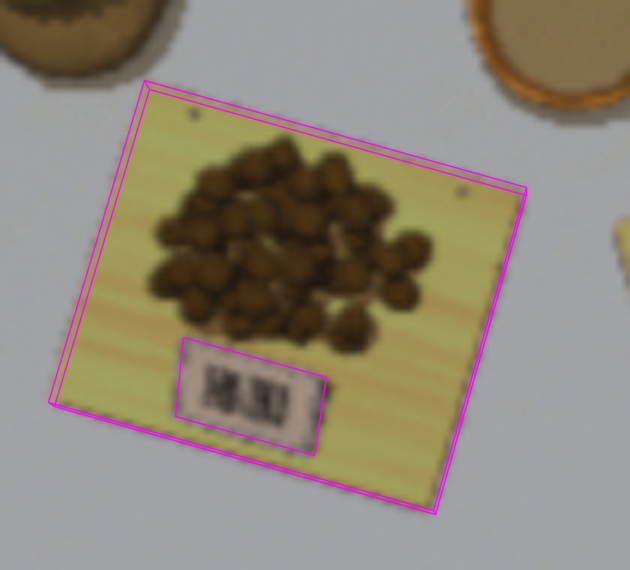

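View pics/o_sb.png

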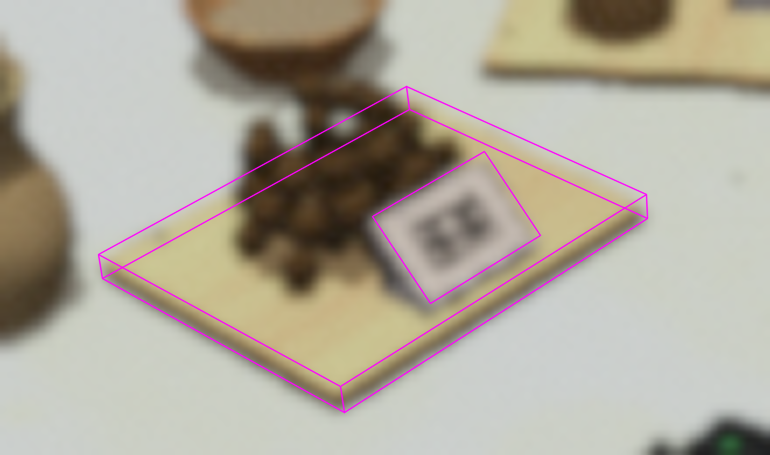

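View pics/o_td.png

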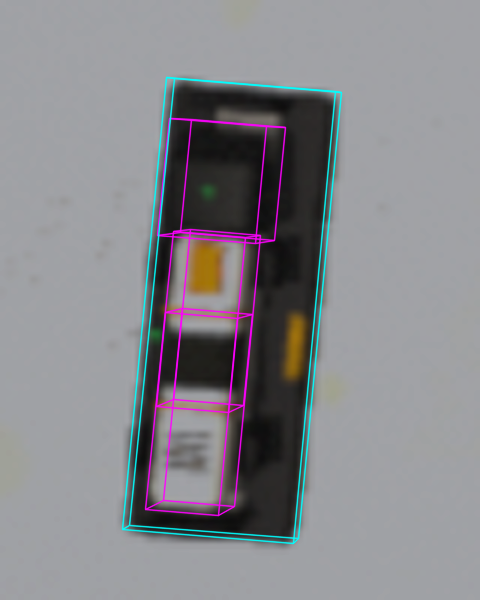

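View pics/o_sd.png

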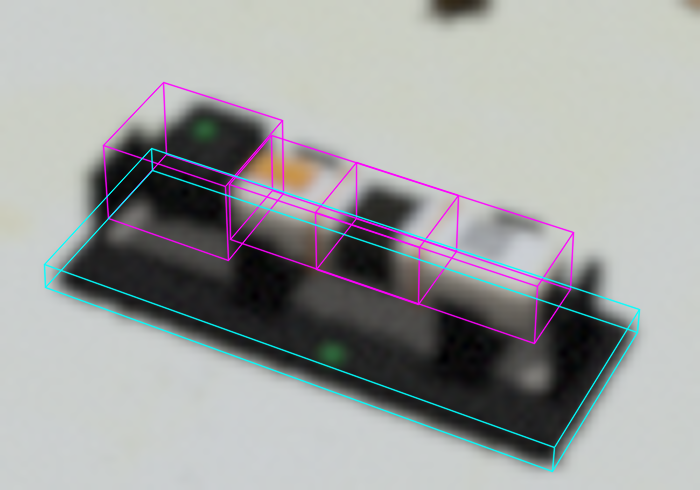

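View pics/o_st.png

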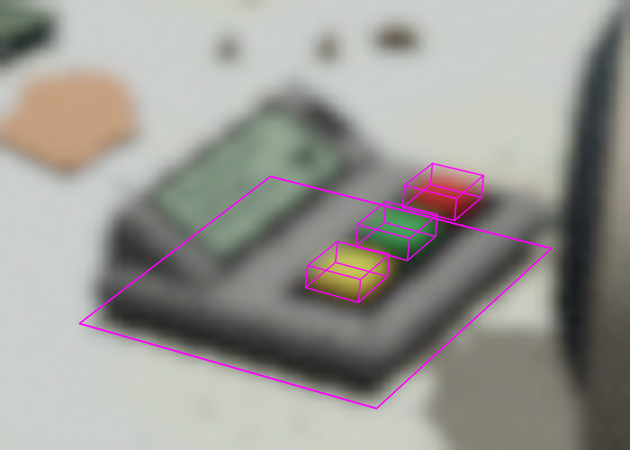

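```bash
python3 - <<'E'
from bench import ctrl
from h import *
np.set_printoptions(precision=4,suppress=True)
load(ctrl)
O=tool(-10.9)
ctrl.move_l([.430,-.3126,.055],vel=.12)
print(ctrl.current_tool_pos(),ctrl.current_contact_force())
r=ctrl.move_l([.430,-.3126,.034],vel=.02,contact_N=14)
print(r,ctrl.current_tool_pos(),ctrl.current_contact_force(),ctrl.current_t())
im=ctrl.read_camera("side"); cv2.imwrite("pics/press_y.png",cv2.resize(im[130:200,340:430],None,fx=7,fy=7,interpolation=cv2.INTER_CUBIC))
ctrl.sleep(.3); print(ctrl.current_tool_pos(),ctrl.current_contact_force())
ctrl.move_l([.430,-.3126,.12],vel=.12)
print(ctrl.current_t(),ctrl.current_contact_force())
# refine reader axis
off=(180,200)
pts=[((207.5,191),.066),((206,268),.063),((205.5,312.5),.062),((202,360),.062),((194.5,407.5),.062)]
W=np.array([back('top',cr(c,off,6),z)[0] for c,z in pts]); print(W)
d=W-W.mean(0); u,s,v=np.linalg.svd(d[:,:2]); print(np.degrees(np.arctan2(*(v[0][::-1]*np.sign(v[0][0])))), d[:,:2]@v[1]*1e3, ((W[2]+W[4])/2))
E
```

```text
[ 0.4301 -0.3129  0.0554] [0.0815 0.2822 0.7646]
True [ 0.43   -0.3126  0.0381] [-1.5825  2.244  15.9846] 4.6333
[ 0.43   -0.3126  0.0381] [-2.5183  2.1708 16.6837]
5.8167 [-0.5731  0.4501 -0.4786]
[[0.4747 0.3018 0.066 ]
 [0.4386 0.3028 0.063 ]
 [0.4177 0.303  0.062 ]
 [0.3955 0.3044 0.062 ]
 [0.3734 0.3076 0.062 ]]
-2.9547290556850583 [ 0.7023 -0.1376 -0.9954 -0.8112  1.2419] [0.3956 0.3053 0.062 ]
```

View pics/press_y.png

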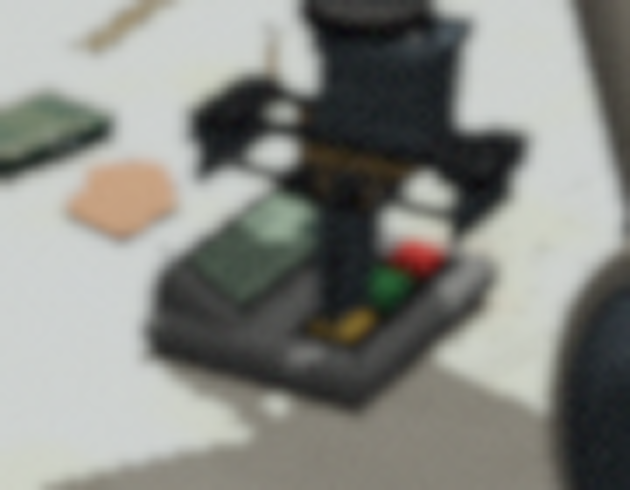

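```bash
python3 - <<'E'
from bench import ctrl
from h import *
np.set_printoptions(precision=4,suppress=True)
load(ctrl)
O=tool(85.3)
P=[.395,.306,.13]
print(ctrl.ik(P,O))
ctrl.goto(P,O)
ctrl.command_gripper(1.0)
print(ctrl.current_t(),ctrl.current_tool_pos(),ctrl.current_q(),ctrl.current_grip_width())
ctrl.move_l([.395,.306,.09],vel=.15)
for n in ("side","top"):
    im=ctrl.read_camera(n); cv2.imwrite(f"pics/{n}2.png",im)
    p=np.array(ctrl.current_tool_pos()); R=np.array(ctrl.current_eef_rot()); 
    uv=proj(n,[p,p+R[:,0]*.0455,p-R[:,0]*.0455]); print(n,uv)
    x0,y0,w,h=(275,215,110,80) if n=='side' else (180,190,100,110)
    k=7 if n=='side' else 5
    c=cv2.resize(im[y0:y0+h,x0:x0+w],None,fx=k,fy=k,interpolation=cv2.INTER_CUBIC)
    for q in uv:
        q=np.round((q-[x0,y0]+.5)*k-.5).astype(int); cv2.drawMarker(c,tuple(int(v) for v in q),(255,0,255),cv2.MARKER_CROSS,14,1)
    cv2.imwrite(f"pics/c_{n}2.png",c)
print(ctrl.current_t(),ctrl.current_contact_force())
E
```

```text
[ 30.9138  24.5848 100.3169   0.      55.0983 -54.3862]
9.425 [0.395 0.306 0.13 ] [ 30.9129  24.5847 100.3155   0.0016  55.0994 -54.3844] 0.9994881846124983
side [[339.8125 255.0303]
 [331.9531 264.9175]
 [347.1547 245.7936]]
top [[209.6233 260.6235]
 [193.0357 259.3153]
 [226.2045 261.9312]]
9.9417 [ 0.5124 -0.1689  0.718 ]
```

View pics/c_side2.png

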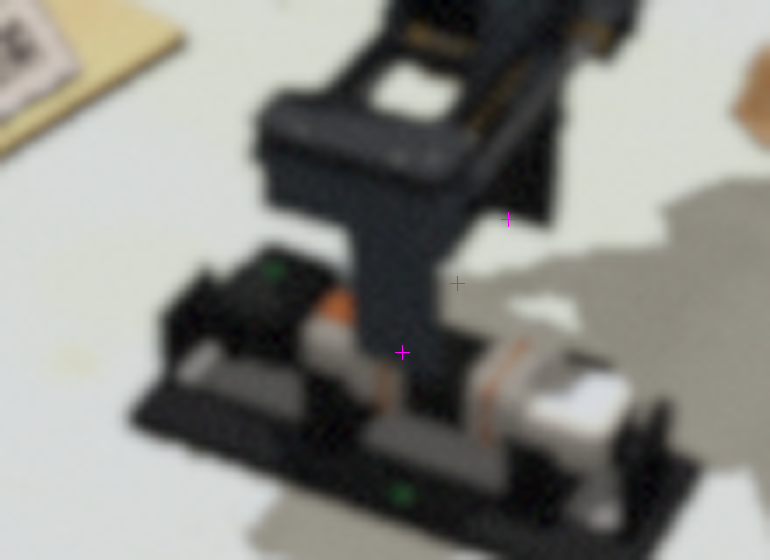

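View pics/c_top2.png

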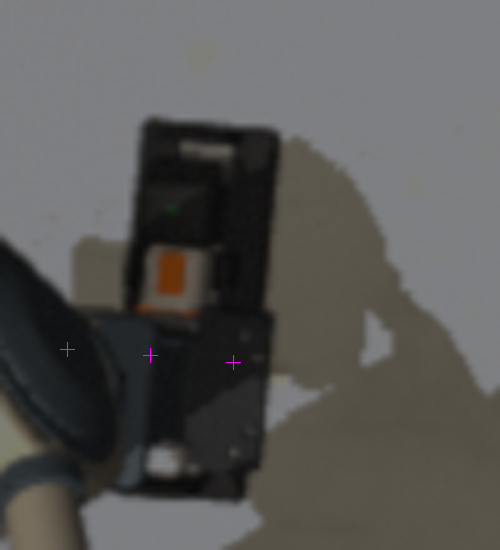

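```bash
python3 - <<'E'
from bench import ctrl
from h import *
np.set_printoptions(precision=4,suppress=True)
load(ctrl)
r=ctrl.move_l([.395,.306,.029],vel=.1,contact_N=8)
print(r,ctrl.current_tool_pos(),ctrl.current_contact_force())
if not r:
    for o in (.46,.42,.40):
        ctrl.command_gripper(o)
        print(o,ctrl.current_grip_width(),ctrl.current_contact_force(),ctrl.current_wrist_torque(),ctrl.current_t())
    im=ctrl.read_camera("side"); cv2.imwrite("pics/c_side3.png",cv2.resize(im[215:295,275:385],None,fx=7,fy=7,interpolation=cv2.INTER_CUBIC))
E
```

```text
False [0.3953 0.3062 0.0294] [-0.0404  0.5417 -0.0963]
0.46 0.4625727356437242 [-0.1264  0.4661 -0.7655] [ 0.0966 -0.1465  0.0419] 11.575
0.42 0.4194293653169666 [-0.1391  0.8304 -0.1944] [ 0.1217 -0.1637 -0.0068] 11.8667
0.4 0.402383541918976 [-0.48    0.0739  0.2378] [ 0.1749 -0.083  -0.0265] 12.1167
```

View pics/c_side3.png

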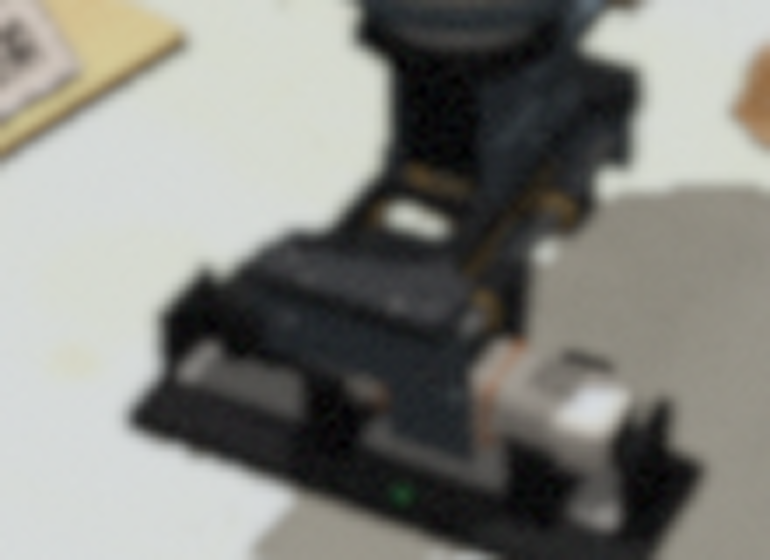

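```bash
python3 - <<'E'
from bench import ctrl
from h import *
np.set_printoptions(precision=4,suppress=True)
load(ctrl)
ctrl.command_gripper(.38); print(ctrl.current_grip_width(),ctrl.current_contact_force(),ctrl.current_wrist_torque())
ctrl.command_gripper(0.0)
print(ctrl.current_grip_width(),ctrl.current_grip_width()*91,ctrl.current_contact_force(),ctrl.current_wrist_torque(),ctrl.current_t(),ctrl.current_tool_pos())
ctrl.sleep(.15); print(ctrl.current_contact_force(),ctrl.current_wrist_torque(),ctrl.current_tool_pos(),ctrl.current_eef_rot())
E
```

```text
0.3811798230872185 [-0.3737  0.6618 -0.4785] [ 0.15   -0.1708 -0.0024]
0.3688840390259848 33.56844755136462 [ 0.347   0.9652 -0.7231] [ 0.2736 -0.1876 -0.0354] 12.6333 [0.395 0.306 0.029]
[0.6168 2.1665 0.2345] [ 0.2185 -0.171  -0.0068] [0.395 0.306 0.029] [[ 0.0819  0.     -0.9966]
 [ 0.9966 -0.      0.0819]
 [-0.     -1.     -0.    ]]
```

```bash
python3 - <<'E'
from bench import ctrl
from h import *
np.set_printoptions(precision=4,suppress=True)
load(ctrl)
ctrl.move_l([.395,.306,.06],vel=.06); print(ctrl.current_grip_width(),ctrl.current_contact_force())
ctrl.move_l([.395,.306,.14],vel=.15); print(ctrl.current_grip_width(),ctrl.current_contact_force(),ctrl.current_wrist_torque(),ctrl.current_t())
bp=np.array([.737,.1446,-.2785]); R=Rz(bp[2])
g=R@np.array([-.2296,0,0])+[bp[0],bp[1],.0956]; a=90+np.degrees(bp[2]); print(g,a)
ctrl.move_l(list(g),vel=.12,ori=tool(a))
print(ctrl.current_t(),ctrl.current_tool_pos(),ctrl.current_grip_width(),ctrl.current_contact_force())
t=ctrl.read_camera("top"); s=ctrl.read_camera("side"); cv2.imwrite("pics/top4.png",t); cv2.imwrite("pics/side4.png",s)
p=np.array(ctrl.current_tool_pos()); 
o=p+R@np.array([.005,0,.005])
rd=box(-.075,.055,-.017,.017,0,.028)+box(.053,.108,-.023,.023,-.005,.032)+box(-.027,.017,-.017,.017,0,.028)+[(np.array([.0955,0,.0065]),np.array([.0955+.0707,0,.0065-.0707]))]
rp=(o[0],o[1],bp[2],o[2])
tag=np.array([(-.0584+u*.707,v,.0364+u*.707) for u,v in((.024,.036),(.024,-.036),(-.024,-.036),(-.024,.036))])
bead=box(-.085,.085,-.1,.1,0,.014)+[(tag[i],tag[(i+1)%4]) for i in range(4)]
overlay(t,'top',(200,95,130,125),5,[rd,bead],[rp,bp],"pics/o_t4.png")
overlay(s,'side',(230,160,130,100),6,[rd,bead],[rp,bp],"pics/o_s4.png",1.0)
overlay(s,'side',(230,160,130,100),6,[],[],"pics/c_s4.png",1.0)
E
```

```text
0.3718478599725807 [ 0.0953 -0.0647 -2.3126]
0.37347601233750216 [ 0.2991  0.1976 -1.7531] [ 0.141  -0.1616 -0.0183] 14.1333
[0.5162 0.2077 0.0956] 74.04312540560657
15.6333 [0.5158 0.2081 0.0958] 0.3695867370949877 [ 0.9509 -0.7528 -1.9415]
```

View pics/o_t4.png

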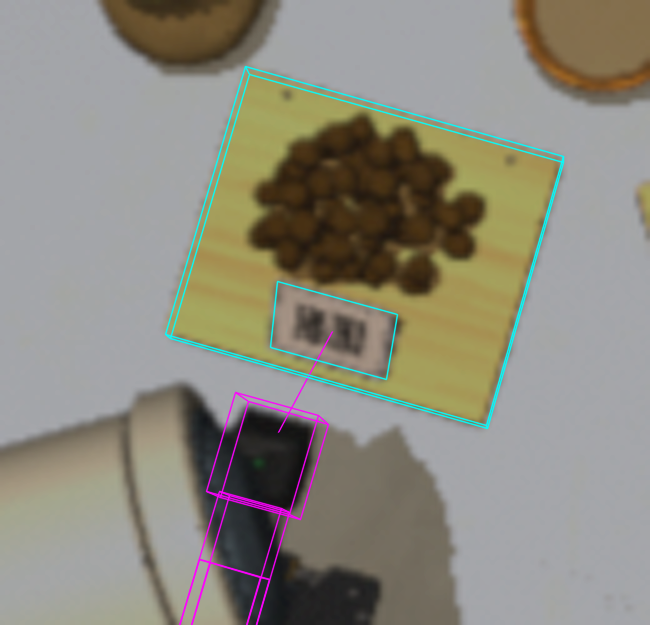

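View pics/o_s4.png

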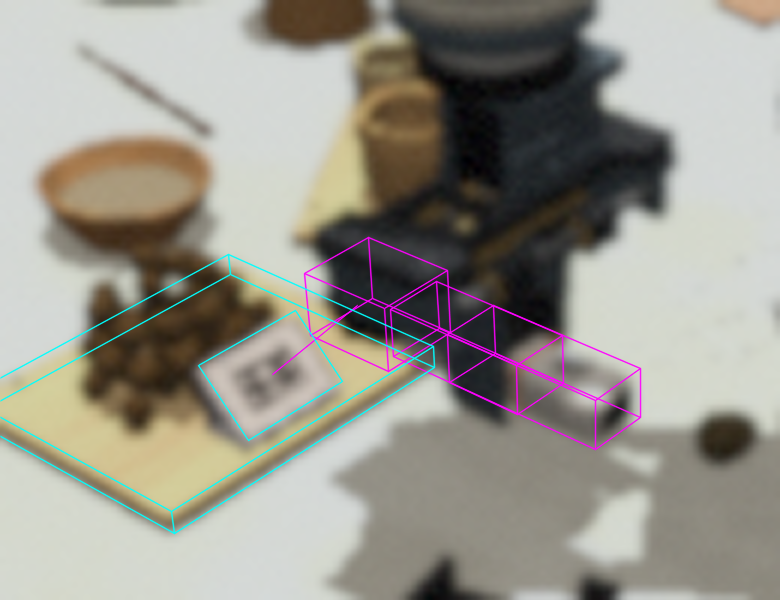

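View pics/c_s4.png

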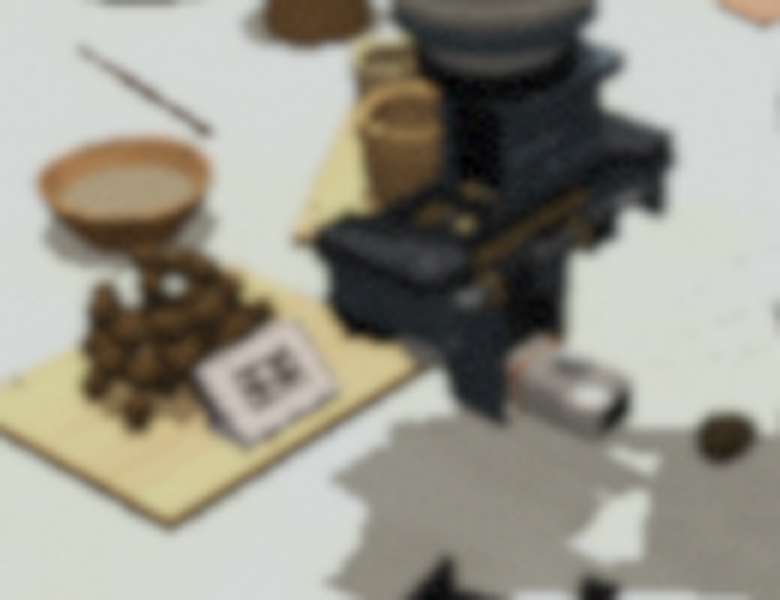

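```bash
python3 - <<'E'
from bench import ctrl
from h import *
np.set_printoptions(precision=4,suppress=True)
load(ctrl)
t=cv2.imread("pics/top4.png"); t0=cv2.imread("pics/top0.png")
def green(im,roi):
    x,y,w,h=roi; c=cv2.resize(im[y:y+h,x:x+w],None,fx=6,fy=6,interpolation=cv2.INTER_CUBIC).astype(float)
    g=c[...,1]-.5*(c[...,0]+c[...,2]); m=np.clip(g-.5*g.max(),0,None); yy,xx=np.mgrid[:m.shape[0],:m.shape[1]]
    return cr(((m*xx).sum()/m.sum(),(m*yy).sum()/m.sum()),(x,y),6), g.max()
l0=green(t0,(205,222,22,16)); l1=green(t,(240,178,24,18)); print(l0,l1)
p=np.array(ctrl.current_tool_pos()); R=Rz(-.2785)
for z in (.028,.032):
    print('local now',R.T@(back('top',l1[0],p[2]+.005+z)[0]-p)+[-.005,0,0])
    print('local dock',Rz(np.radians(-4.7)).T@(back('top',l0[0],.034+z)[0]-[.395,.306,0])+[-.005,0,0])
c=cv2.resize(t[165:225,225:285],None,fx=10,fy=10,interpolation=cv2.INTER_CUBIC); c=np.clip(c.astype(float)*2.2,0,255).astype(np.uint8); cv2.imwrite("pics/c_t4.png",c)
E
```

```text
(array([214.1841, 231.3705]), np.float64(34.0)) (array([251.2441, 187.1297]), np.float64(22.0))
local now [0.0751 0.0013 0.033 ]
local dock [0.0748 0.0034 0.062 ]
local now [0.0749 0.0005 0.037 ]
local dock [0.075  0.0023 0.066 ]
```

View pics/c_t4.png

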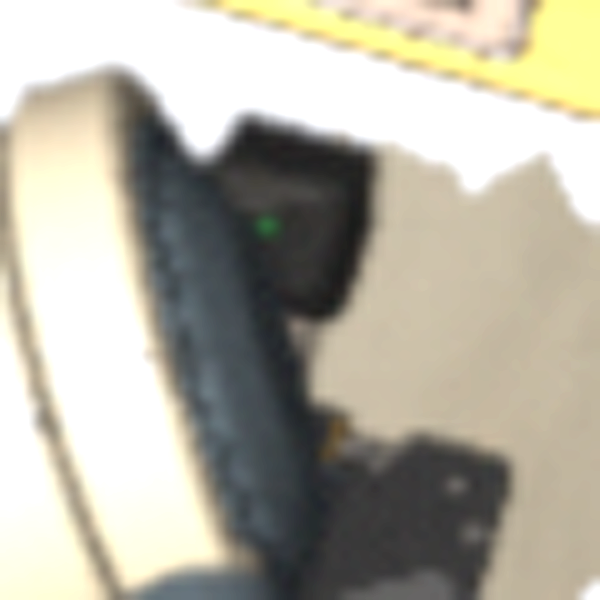

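```bash
python3 - <<'E'
from bench import ctrl
from h import *
np.set_printoptions(precision=4,suppress=True)
load(ctrl)
print(ctrl.current_t(),ctrl.current_tool_pos())
ctrl.sleep(3.0)
print(ctrl.current_t(),ctrl.current_tool_pos(),np.abs(ctrl.current_dq()).max())
ctrl.move_l([.395,.306,.14],vel=.12,ori=tool(85.3))
ctrl.sleep(.2)
print(ctrl.current_t(),ctrl.current_tool_pos(),ctrl.current_grip_width(),ctrl.current_contact_force())
ctrl.move_l([.395,.306,.062],vel=.12); ctrl.sleep(.1)
print(ctrl.current_tool_pos(),ctrl.current_contact_force())
im=ctrl.read_camera("side"); cv2.imwrite("pics/c_side5.png",cv2.resize(im[215:295,275:385],None,fx=7,fy=7,interpolation=cv2.INTER_CUBIC))
im=ctrl.read_camera("top"); cv2.imwrite("pics/c_top5.png",cv2.resize(im[190:300,170:270],None,fx=5,fy=5,interpolation=cv2.INTER_CUBIC))
E
```

```text
15.7333 [0.5159 0.2081 0.0958]
18.7333 [0.5163 0.2077 0.0956] 0.12596555901192277
20.4333 [0.3952 0.3058 0.1399] 0.3738576835585264 [ 0.8742 -0.3418 -1.6439]
[0.3954 0.3063 0.0627] [-1.0284 -0.5437 -0.6362]
```

View pics/c_side5.png

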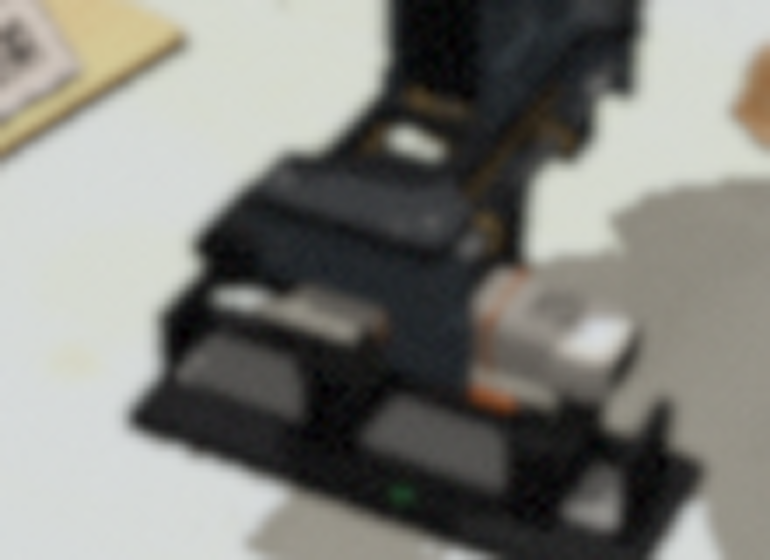

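View pics/c_top5.png

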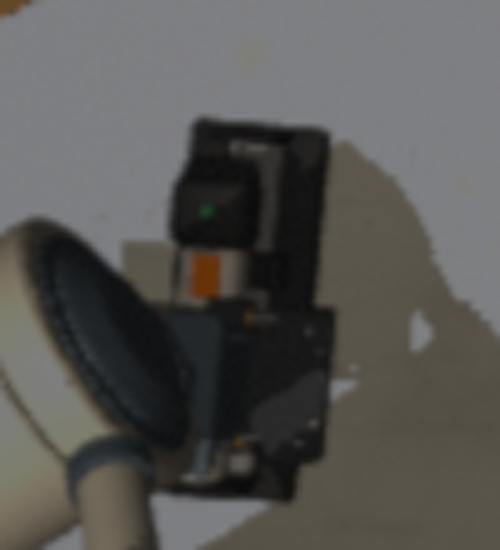

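```bash
python3 - <<'E'
from bench import ctrl
from h import *
np.set_printoptions(precision=4,suppress=True)
load(ctrl)
r=ctrl.move_l([.395,.306,.034],vel=.05,contact_N=6); print(r,ctrl.current_tool_pos(),ctrl.current_contact_force())
if not r:
    ctrl.sleep(.2); print(ctrl.current_contact_force(),ctrl.current_tool_pos())
    r=ctrl.move_l([.395,.306,.0275],vel=.015,contact_N=5); print(r,ctrl.current_tool_pos(),ctrl.current_contact_force(),ctrl.current_wrist_torque())
    ctrl.sleep(.2); print(ctrl.current_contact_force(),ctrl.current_tool_pos(),ctrl.current_wrist_torque(),ctrl.current_t())
E
```

```text
False [0.395  0.306  0.0339] [-0.166  -0.3163 -1.2441]
[ 0.3835 -0.371  -1.6784] [0.3951 0.3061 0.0343]
True [0.3951 0.306  0.0288] [-0.2302 -0.4221  4.5428] [ 0.042  -0.1185  0.0361]
[0.3937 0.5615 5.0503] [0.3951 0.3061 0.0289] [ 0.1326 -0.2766  0.0457] 22.925
```

```bash
python3 - <<'E'
from bench import ctrl
from h import *
np.set_printoptions(precision=4,suppress=True)
load(ctrl)
ctrl.command_gripper(1.0); print(ctrl.current_grip_width(),ctrl.current_contact_force())
ctrl.move_l([.395,.306,.14],vel=.15)
ctrl.goto([.4298,-.313,.12],tool(-10.9))
print(ctrl.current_t(),ctrl.current_tool_pos())
t=ctrl.read_camera("top"); s=ctrl.read_camera("side"); cv2.imwrite("pics/top6.png",t); cv2.imwrite("pics/side6.png",s)
overlay(t,'top',(180,200,80,100),6,[],[],"pics/c_top6.png",1.3)
overlay(s,'side',(285,235,100,70),7,[],[],"pics/c_side6.png",1.0)
t0=cv2.imread("pics/top0.png"); s0=cv2.imread("pics/side0.png")
d=cv2.absdiff(s,s0)[235:305,285:385]; print('side diff dock',d.mean(),d.max())
d=cv2.absdiff(t,t0)[200:300,180:260]; print('top diff dock',d.mean(),d.max())
d=cv2.absdiff(t,t0)[95:195,225:415]; print('top diff boards',d.mean(),d.max())
d=cv2.absdiff(t,t0)[230:255,280:355]; print('top diff small',d.mean(),d.max())
E
```

```text
0.9998764815413723 [-0.7514  1.0493  0.614 ]
27.0083 [ 0.4302 -0.3123  0.12  ]
side diff dock 3.142095238095238 33
top diff dock 4.363541666666666 48
top diff boards 4.060228070175438 6
top diff small 16.1504 55
```

View pics/c_top6.png

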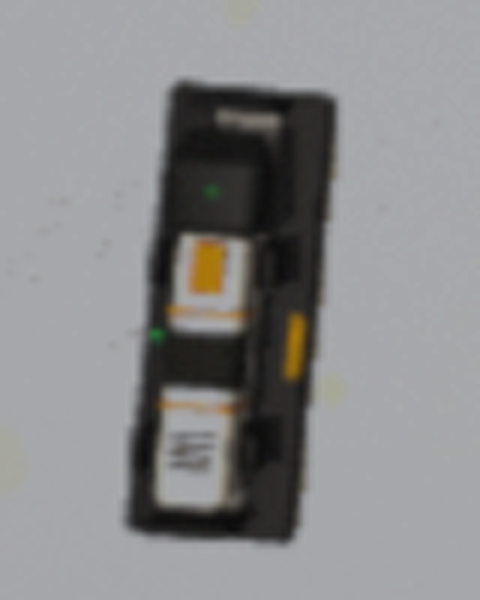

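View pics/c_side6.png

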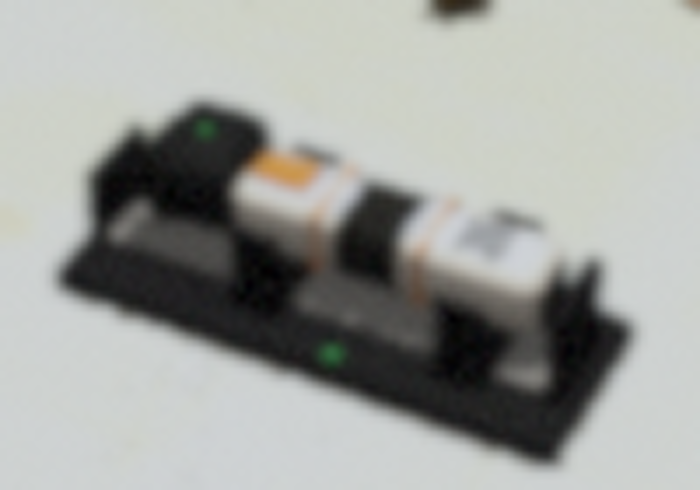

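```bash
python3 - <<'E'
from bench import ctrl
from h import *
np.set_printoptions(precision=4,suppress=True)
load(ctrl)
ctrl.command_gripper(0.0)
g=[.4206,-.3617]
ctrl.move_l(g+[.12],vel=.12)
ctrl.move_l(g+[.055],vel=.12); ctrl.sleep(.1)
print(ctrl.current_tool_pos(),ctrl.current_contact_force(),ctrl.current_grip_width())
r=ctrl.move_l(g+[.034],vel=.02,contact_N=14)
print(r,ctrl.current_tool_pos(),ctrl.current_contact_force(),ctrl.current_t())
im=ctrl.read_camera("side"); cv2.imwrite("pics/press_g.png",cv2.resize(im[130:200,340:430],None,fx=7,fy=7,interpolation=cv2.INTER_CUBIC))
ctrl.sleep(.3); print(ctrl.current_tool_pos(),ctrl.current_contact_force())
ctrl.move_l(g+[.15],vel=.12)
ctrl.goto([.143,-.608,.214],tool(-76.8))
print(ctrl.current_t(),ctrl.current_contact_force())
t=ctrl.read_camera("top"); s=ctrl.read_camera("side"); cv2.imwrite("pics/top7.png",t); cv2.imwrite("pics/side7.png",s)
t0=cv2.imread("pics/top0.png"); s0=cv2.imread("pics/side0.png")
for nm,(y0,y1,x0,x1) in dict(dock=(200,300,180,260),bead=(95,195,225,325),cup=(95,195,325,415),small=(230,255,280,355),term=(200,275,400,500)).items():
    d=cv2.absdiff(t,t0)[y0:y1,x0:x1]; print(nm,d.mean(),d.max())
E
```

```text
[ 0.421  -0.362   0.0558] [-0.3687 -0.1932 -0.2183] 0.010534475031847962
True [ 0.4206 -0.3617  0.0382] [-1.4834  1.8026 11.8811] 30.6417
[ 0.4206 -0.3617  0.0382] [-1.5635  2.8396 12.4637]
33.4833 [ 0.9269 -0.4189 -0.3105]
dock 0.9693333333333334 50
bead 0.3576666666666667 4
cup 0.31651851851851853 4
small 0.31893333333333335 12
term 0.42146666666666666 32
```

View pics/press_g.png

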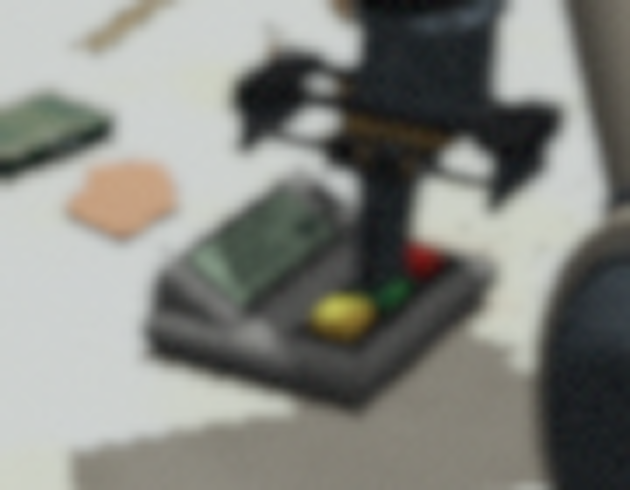

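View pics/top7.png

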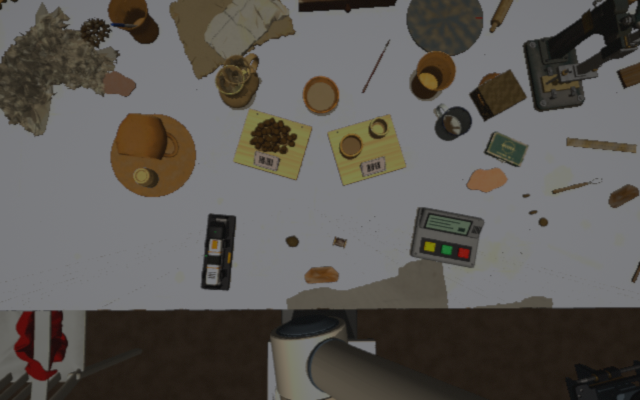

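```bash
python3 - <<'E'
from h import *
t=cv2.imread("pics/top7.png"); t0=cv2.imread("pics/top0.png")
a=np.hstack([cv2.resize(i[195:275,400:495],None,fx=4,fy=4,interpolation=cv2.INTER_CUBIC) for i in (t0,t)])
b=np.hstack([cv2.resize(i[205:295,172:267],None,fx=4,fy=3,interpolation=cv2.INTER_CUBIC) for i in (t0,t)])
cv2.imwrite("pics/cmp.png",np.clip(np.vstack([a,b])[:600]*1.4,0,255).astype(np.uint8))
E
```

```text
(no output)
```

View pics/cmp.png

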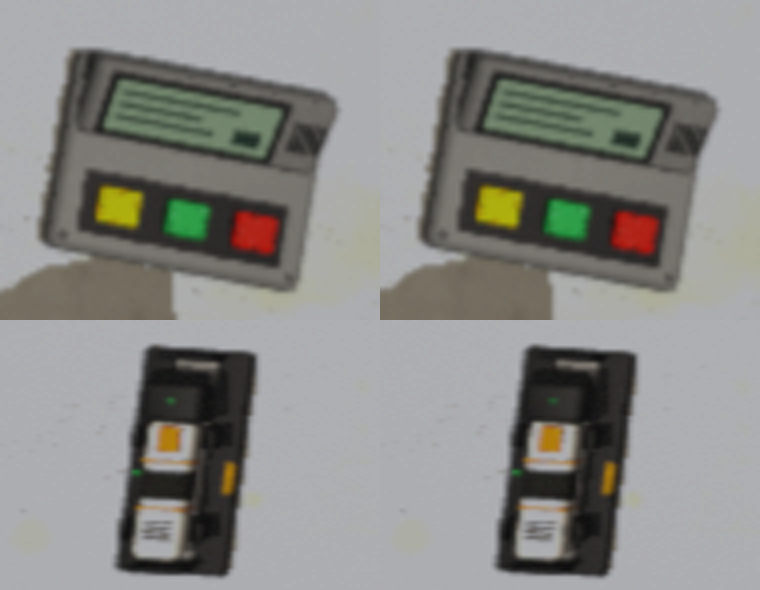

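The before and after views match. The keys at about (118,207), (187,218) and (255,232) are up again, the terminal hasn't moved, and the reader lies in its dock as it did at the start. The arm is clear of everything, so I'm handing in.

```bash
python3 - <<'E'
from bench import ctrl
print(ctrl.current_t(),ctrl.current_contact_force())
ctrl.sign_off(); 
E
```

```text
33.5833 [ 0.39629061  0.28627511 -0.38465879]
the job is handed in; nothing more can be done
```

I logged the bead board and handed the job in at 33.6 s on the robot clock (limit 72 s). The sign-off gives no verdict, so I don't know how it was judged.

- **Yellow key:** it went down to z = 0.0381 m at about 16 N, which is its stop, and was then released.
- **Reading:** I gripped the reader across its grip band and set the window about 10 cm from the code, square to the tag. It stayed there for 3 s, drifting about 0.5 mm as the arm settled. The aim lay within about 2 mm of the code in the top camera.
- **Reader back in the dock:** it touched down at z = 0.0288 m, against 0.029 m when I picked it up, with sideways force under 1 N. After I let go, it lay as before in both cameras.
- **Green key:** it went down to z = 0.0382 m at about 12 N and was released. I kept off the red key.

**Last checks:** comparing the top picture before and after showed both boards, the clay lump and the spool unmoved. The arm was clear of everything at sign-off.

**What disagreed:**
- The side camera disagreed with the top camera by about 1 to 2 pixels (several mm), so I relied on the top camera. The reader and the tag were off by about the same amount there, so the aim between them holds.
- The reader's angle in the dock may differ from its original by about a degree, which is within the dock's play.
- Nothing on the terminal's display confirmed that the code was read or the entry stored.

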